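# Shake out the choke with the loose core and show it to the code reader

## Robot

A 6-joint arm with a two-finger parallel gripper is mounted at the origin on a cart in front of the work surface, level with it; the furniture and walls round the work are solid. World frame = base frame: x ahead of the robot, y to its left, z up, the work surface at z = 0. Lengths are in m, angles in rad, forces in N, time in s.
With the tool pointing down it reaches from about 0.35 to 0.975 m from the base axis. Payload 4.9 kg.
Tool frame: the origin (TCP) lies at the very end of the fingers, on their centre line; the grasp point (between the pads) lies 19 mm behind it (manip.grip_depth is the distance from the TCP to the grasp point, in m); z points along the fingers, x is the direction in which the jaws open and shut, and the axes are right-handed (so a half turn about z gives the same grasp; the last joint's range is limited). The gripper opens to 85 mm and grips with 20 to 120 N. Pads are 22 mm wide; open, the fingers measure 114 mm over their backs; the gripper's body (76 mm by 85 mm) begins 54 mm behind the grasp point. The pads swing forward as they close: fully open they stand 13 mm farther back than shut.
Start: joints at [-1.338, 0.053, 1.613, -0, 1.476, -0.119], TCP at [0.215, -0.587, 0.231] pointing down, gripper open.
Joint ranges: [-3.01, 3.01], [-1.01, 2.22], [0.06, 2.58], [-1.02, 4.17], [0.09, 2.62], [-3.14, 3.14]. Speed limits (rad/s): [2.57, 2.57, 3.14, 3.14, 3.14, 3.14].

## Interface

Orientations are given as a unit quaternion [w, x, y, z].
In Python, from plant import manip gives the robot as it stands. The module is installed in compiled form; this text tells all that it offers.
- The arm moves only by the shell command python3 -m crank 'ROWS' [OPENING]. ROWS is JSON, a list of rows, each a list of 4 numbers: the shift along the tool's x, y, z in cm, then the turn about the tool's z in units of 6 degrees (1.0 is 6 degrees). A call has 1 to 10 rows; each row shifts and turns the commanded pose from where the row before left it, along the tool's axes as they then stand; what a row does not reach is not made up. A row lasts 1/12 s, in which the tool goes at most 41.7 mm and 7.16 degrees, less where a joint would pass 70% of its speed; a pose out of reach is approached as far as the arm can. A call with a gripper value outside its range is refused whole. OPENING is the opening, from 0 (shut) to 1 (fully open), set as the call begins (- or left out, the last holds). The fingers move at their own pace and stop on an object; the grip force is fixed at half the most. Time passes only in rows, so rows that do not move let the fingers close. It gives the time, the measured TCP pose, the force and the opening at its end, in the units of the state.
- manip.state(): the state, without advancing time (a new reading comes with each control period).
- manip.grab_frame(name): name is "scene" or "top" or "wrist"; returns a dict with "img" (400x640x3 uint8, red, green, blue), "intrinsics" (3x3 intrinsics, pixels), "position" and "orientation" of the camera in the world. Camera axes: x right, y up, looking along -z (the intrinsics and any distortion apply to the point x, -y, -z); pixel columns grow to the right and rows downward; lengths in m; the calibration is good to about 2 mm. A picture is of the moment at which its call begins. There is no depth.
- manip.job_done(): hands the job in, once; it reports no verdict.
The state is a dict: "time": time; "joint_pos": joint angles; "joint_vel": joint speeds; "joint_efforts": joint torques, N m; "tool_pos": TCP position; "tool_rot": TCP orientation; "contact_force": force on the tool from outside, world axes, zero at the start; "ft_torque": the same for the moment, N m; "gripper_width": opening from 0.0 (shut) to 1.0 (fully open).
Only numpy, scipy, OpenCV 4.12 (cv2) and the standard library are available. Lean on these libraries where they do the work, as an engineer would, in place of code of your own. Each camera call takes 0.05 s, during which the arm holds its last target.

## Task

One of the three sealed blue choke cases in the black carrier has a core that has come loose and shifts lengthwise when the case is shaken: lift them out and shake them one at a time until you have found it, seating each sound one you took out back upright in a pocket, without dropping any. Then present the rattling case to the code reader to be booked out as a reject: hold it upright in the gripper with its label facing the reader's window squarely, centred on it and about 8 cm away, and finish while still holding it there; leave the other things on the desk where they lie.

Things in the scene. Friction and masses are not known exactly. Their poses are not given: they have to be found in the camera images.
- carrier: black carrier plate, 140 (x) x 330 (y) x 18 mm high, standing fast on the desk; three pockets side by side along y, 105 mm apart, each 100 x 48 mm, 8 mm deep (floor 10 mm above the desk), 2 mm chamfer: 2 mm of play round a case. End ribs and pins reach 27 mm. Origin: centre of the underside; the cases stand with their x along its x
- pocket_left (a point): centre of the left pocket's floor, 10 mm above the desk; axes as the carrier's. The cases: sealed, blue, all alike, 96 mm long (along the carrier's x) x 44 wide x 46 high, 0.25 to 0.5 kg, plain sides, one in each pocket. The +x end has the white code label and a yellow dot on the lid, the other two brass tags standing out 9 mm
- pocket_middle (a point): centre of the middle pocket's floor, 10 mm above the desk; axes as the carrier's. A case's label: on the middle of its +x end face, 48 mm ahead of the case's centre and 22 mm above its underside. Grip a case across its 44 mm width; its sides are free above the carrier's 18 mm. Any pocket may hold the loose one
- pocket_right (a point): centre of the right pocket's floor, 10 mm above the desk; axes as the carrier's. In the loose case half or more of the weight slides 54 mm along the length when tipped past 10 degrees or jerked, knocks at the ends and stays where it slid once level (from end to end the moment shifts by 0.09 to 0.17 N m); in the others it is fast at mid-length
- reader: fixed code reader on a bracket, standing fast on the desk: base plate 90 x 80 mm, reader head 48 mm deep x 60 wide x 46 mm high, its upright rising to 155 mm. Its window looks along its own -x, towards the robot; origin on the desk straight below the window's centre
- reader_window (a point): centre of the reader's window, 130 mm above the desk; axes as the reader's, so the line of sight is the -x axis
- mug_1: white dotted mug, 82 mm wide, 91 mm high, standing on the desk; origin at the underside
- notebook_1: black notebook 210 x 153 x 16 mm lying on the desk at the left, a green pen on it; origin: centre of the underside
- finger_cot_1: white rubber finger cot, 33 mm long, on the desk to the right; origin: centre of the underside

How it is judged:
On the way:
1. the rattling case is in the gripper, clear of the carrier, and is shaken (moved faster than 0.12 m/s or turned faster than 0.5 rad/s) (height (world z) of rattling_case above 0.04 m and contact force between the fingers and rattling_case above 1 N and (linear speed of rattling_case above 0.12 m/s or angular speed of rattling_case above 0.5 rad/s)), for 0.05 s.
At the end, for the whole second after the job is handed in: the rattling case is held still, clear of all else, upright and label square to the reader's window (15 degrees), 50 to 120 mm before it and within 20 mm of its line of sight; the other two stand released, upright, on a pocket's floor (6 mm off centre, 3 mm in height) (x of reader_window in the frame of rattling_case_label between 0.05 and 0.12 m and y of rattling_case_label in the frame of reader_window between -0.02 and 0.02 m and z of rattling_case_label in the frame of reader_window between -0.02 and 0.02 m and angle between the x axis of rattling_case and the x axis of reader, either way round below 0.26 rad and angle between rattling_case's own z axis and vertical below 0.26 rad and contact force between the fingers and rattling_case above 1 N and contact force between rattling_case and carrier below 0.1 N and contact force between rattling_case and reader below 0.1 N and linear speed of rattling_case below 0.04 m/s and ((horizontal distance between sound_case_1 and pocket_left below 0.006 m and z of sound_case_1 in the frame of pocket_left below 0.003 m) or (horizontal distance between sound_case_1 and pocket_middle below 0.006 m and z of sound_case_1 in the frame of pocket_middle below 0.003 m) or (horizontal distance between sound_case_1 and pocket_right below 0.006 m and z of sound_case_1 in the frame of pocket_right below 0.003 m)) and angle between each of sound_case_1, sound_case_2's own z axis and vertical below 0.1 rad and linear speed of each of sound_case_1, sound_case_2 below 0.03 m/s and contact force between the arm and sound_case_1 below 0.1 N and ((horizontal distance between sound_case_2 and pocket_left below 0.006 m and z of sound_case_2 in the frame of pocket_left below 0.003 m) or (horizontal distance between sound_case_2 and pocket_middle below 0.006 m and z of sound_case_2 in the frame of pocket_middle below 0.003 m) or (horizontal distance between sound_case_2 and pocket_right below 0.006 m and z of sound_case_2 in the frame of pocket_right below 0.003 m)) and contact force between the arm and sound_case_2 below 0.1 N); the arm keeps its last pose, push and grip.
It fails at once if a case is dropped (moving faster than 0.6 m/s with no finger on it) ((contact force between the fingers and sound_case_1 below 0.05 N and linear speed of sound_case_1 above 0.6 m/s) or (contact force between the fingers and rattling_case below 0.05 N and linear speed of rattling_case above 0.6 m/s) or (contact force between the fingers and sound_case_2 below 0.05 N and linear speed of sound_case_2 above 0.6 m/s)).
It fails at once if one of the other things on the desk is shifted by more than 20 mm (distance of any of mug_1, notebook_1, finger_cot_1 from where it was at the start of the episode above 0.02 m).
It also fails if it takes over 72 s, if anything falls off the work surface, if the arm or the gripper's body presses on something with over 40 N, if the wrist force passes 120 N, or if a joint passes its speed limit or range.

## Working session

There is one attempt and no reset: what is moved stays moved. The work goes in short steps, Python scripts to look and compute and a shell command to move; the robot and the scene stay as the last step left them, time stands still between calls to the robot, and variables do not carry over. Pictures are saved under pics/ and viewed, and the job is handed in when it is done.

```bash
mkdir -p pics; python3 - <<'E'
from plant import manip
import cv2
s=manip.state(); print(s); print(manip.grip_depth)
for n in ["scene","top","wrist"]:
    f=manip.grab_frame(n); cv2.imwrite(f"pics/{n}0.png",f["img"][:,:,::-1]); print(n,f["intrinsics"],f["position"],f["orientation"],[k for k in f])
E
```

```text
{'time': 0.0, 'joint_pos': array([-1.33802842e+00,  5.33521254e-02,  1.61428903e+00, -3.88235738e-07,
        1.47599379e+00, -1.19008491e-01]), 'joint_vel': array([ 0.00178783, -0.00124747,  0.00171599, -0.00056427, -0.00153633,
       -0.00101839]), 'joint_efforts': array([-1.57635473e-03, -3.93679476e+01, -3.70178211e+01, -1.28138686e-04,
        7.16124487e-03,  1.01206825e-05]), 'tool_pos': array([ 0.2152052 , -0.58612129,  0.23006892]), 'tool_rot': array([-6.79696513e-04,  8.19928229e-01, -5.72465420e-01, -7.62065795e-04]), 'contact_force': array([0.88016832, 0.37758513, 0.14975218]), 'ft_torque': array([-0.03764016,  0.01507714,  0.00174505]), 'gripper_width': 0.999025812942562}
0.0187
scene [[465.02994387   0.         321.7700763 ]
 [  0.         465.02994387 203.6946617 ]
 [  0.           0.           1.        ]] [-0.19583677  0.64066028  0.91522812] [-0.38352993 -0.18717203  0.38936818  0.81624987] ['img', 'intrinsics', 'position', 'orientation']
top [[361.6032937    0.         325.9246577 ]
 [  0.         361.6032937  205.16939639]
 [  0.           0.           1.        ]] [0.36322418 0.01186609 1.11916088] [ 0.74562808  0.07598916 -0.06944071 -0.65836342] ['img', 'intrinsics', 'position', 'orientation']
wrist [[310.62897184   0.         321.48183779]
 [  0.         310.62897184 200.57100944]
 [  0.           0.           1.        ]] [ 0.29215149 -0.55779627  0.37371551] [ 0.80894594 -0.13181679  0.09307623 -0.56530312] ['img', 'intrinsics', 'position', 'orientation']
```

View pics/top0.png

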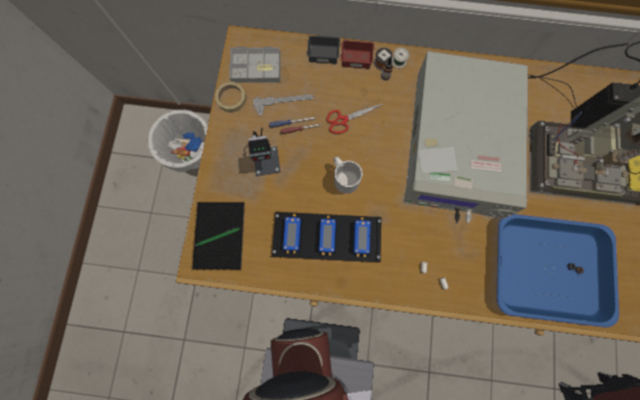

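View pics/scene0.png

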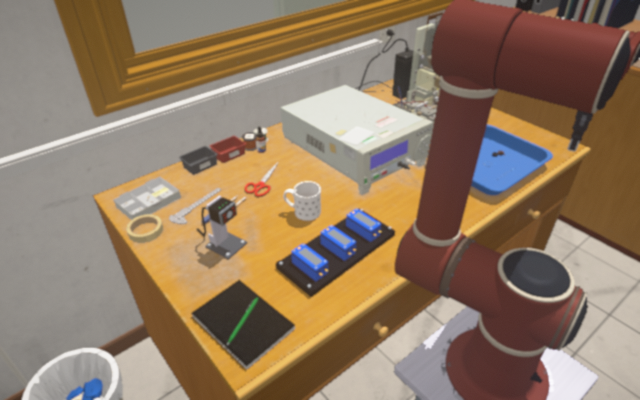

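View pics/wrist0.png

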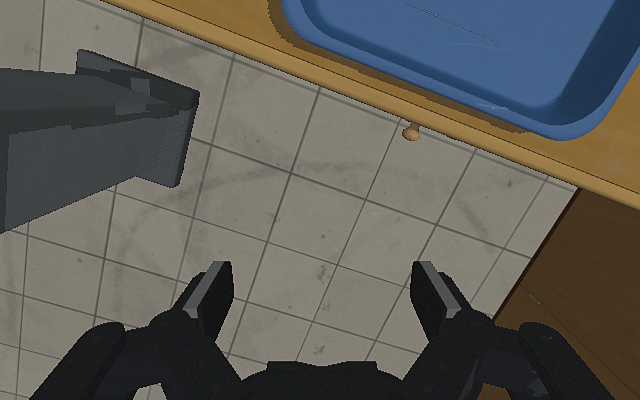

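The top view shows the carrier at about (327,237), with cases at (291,233), (328,236) and (362,238). The reader is near (262,155), the mug at (347,177), the notebook at (218,236) and the finger cots at (424,267) and (444,284). Next I'll crop and measure.

```bash
cat > h.py <<'E'
from plant import manip
import cv2, numpy as np
from scipy.spatial.transform import Rotation as R
def rot(q): return R.from_quat([q[1],q[2],q[3],q[0]]).as_matrix()
def ray(f,u,v):
    K=f["intrinsics"]; d=np.array([(u-K[0,2])/K[0,0],-(v-K[1,2])/K[1,1],-1.]); return rot(f["orientation"])@d
def onz(f,u,v,z):
    d=ray(f,u,v); p=np.array(f["position"]); return p+d*(z-p[2])/d[2]
def proj(f,P):
    c=rot(f["orientation"]).T@(np.array(P)-f["position"]); K=f["intrinsics"]
    return np.array([K[0,2]+K[0,0]*c[0]/-c[2],K[1,2]-K[1,1]*c[1]/-c[2]])
def blobs(m,amin=50):
    cs,_=cv2.findContours(m.astype(np.uint8),cv2.RETR_EXTERNAL,cv2.CHAIN_APPROX_NONE)
    return [c for c in cs if cv2.contourArea(c)>amin]
E
python3 - <<'E'
from h import *
f=manip.grab_frame("top"); im=f["img"]
hsv=cv2.cvtColor(im,cv2.COLOR_RGB2HSV)
m=(hsv[...,0]>100)&(hsv[...,0]<130)&(hsv[...,1]>120)
roi=np.zeros(m.shape,bool); roi[205:270,265:390]=1
k=np.ones((5,5),np.uint8)
mm=cv2.morphologyEx((m&roi).astype(np.uint8),cv2.MORPH_CLOSE,k)
for c in blobs(mm):
    r=cv2.minAreaRect(c); b=cv2.boxPoints(r)
    print("case",r,onz(f,*r[0],0.056)[:2].round(4)); 
    print(np.array([onz(f,*p,0.056)[:2] for p in b]).round(4).tolist())
d=(im.max(2)<60)&roi
mm=cv2.morphologyEx((d|(mm>0)).astype(np.uint8),cv2.MORPH_CLOSE,k)
for c in blobs(mm,500):
    r=cv2.minAreaRect(c); b=cv2.boxPoints(r)
    print("carrier",r,onz(f,*r[0],0.018)[:2].round(4)); 
    print(np.array([onz(f,*p,0.018)[:2] for p in b]).round(4).tolist())
c=im[200:275,190:390]; cv2.imwrite("pics/t1.png",cv2.resize(c,None,fx=4,fy=4,interpolation=cv2.INTER_CUBIC)[:,:,::-1])
c=im[115:190,220:380]; cv2.imwrite("pics/t2.png",cv2.resize(c,None,fx=5,fy=5,interpolation=cv2.INTER_CUBIC)[:,:,::-1])
f=manip.grab_frame("scene");c=f["img"][180:300,180:400]; cv2.imwrite("pics/s1.png",cv2.resize(c,None,fx=3.6,fy=3.6,interpolation=cv2.INTER_CUBIC)[:,:,::-1])
E
```

```text
case ((361.5, 237.0), (34.0, 17.0), 90.0) [ 0.5022 -0.0804]
[[0.5496, -0.05], [0.5559, -0.1002], [0.4557, -0.1102], [0.4496, -0.0609]]
case ((326.8710632324219, 235.20816040039062), (17.075889587402344, 34.199344635009766), 2.726311206817627) [0.4948 0.0217]
[[0.4428, 0.0428], [0.5439, 0.0509], [0.5478, 0.0002], [0.4467, -0.007]]
case ((291.6370849609375, 233.58120727539062), (17.455528259277344, 33.842350006103516), 4.085616588592529) [0.4867 0.1256]
[[0.4358, 0.1475], [0.5359, 0.1552], [0.5386, 0.1032], [0.4385, 0.0965]]
carrier ((326.4837646484375, 236.6279296875), (107.21522521972656, 44.40106964111328), 2.834111213684082) [0.495  0.0227]
[[0.4159, 0.1791], [0.5515, 0.1934], [0.5761, -0.1375], [0.4401, -0.1435]]
```

View pics/t1.png

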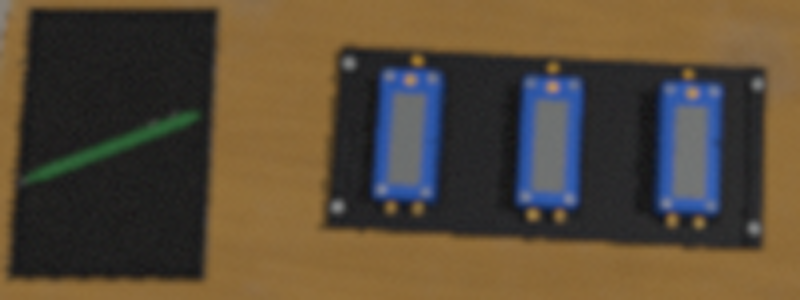

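View pics/t2.png

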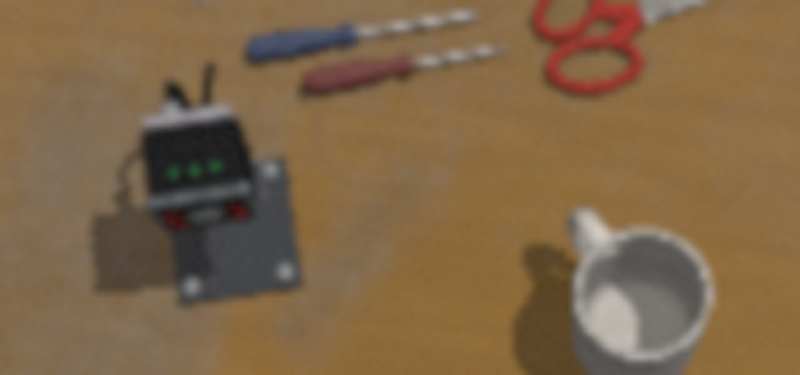

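View pics/s1.png

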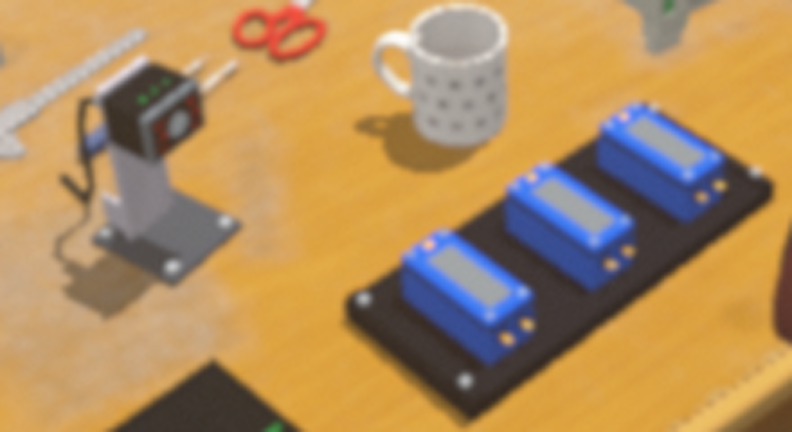

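```bash
python3 - <<'E'
from h import *
from scipy.optimize import least_squares
ft=manip.grab_frame("top"); fs=manip.grab_frame("scene")
t2=lambda u,v:(u/5+220-.4,v/5+115-.4)
s1=lambda u,v:(u/3.6+180-.36,v/3.6+180-.36)
for n,p in dict(b1=(270,170),b2=(285,270),b3=(190,287),cFL=(180,305),cFR=(300,285),cBR=(284,158)).items(): print(n,onz(ft,*t2(*p),0.008)[:2].round(4))
for n,p in dict(b2=(172,266),b3=(102,233),bR=(227,222)).items(): print('s',n,onz(fs,*s1(*p),0.008)[:2].round(4))
print("winL/R",onz(ft,*t2(175,219),.13),onz(ft,*t2(240,210),.13))
print("head front top edge",onz(ft,*t2(153,212),.153),onz(ft,*t2(252,198),.153),"back",onz(ft,*t2(143,120),.153),onz(ft,*t2(230,108),.153))
print("scene win",onz(fs,*s1(178,122),.13))
def tri(pt,ps):
    A=[];o=[]
    r=lambda P:np.r_[proj(ft,P)-pt,proj(fs,P)-ps]
    s=least_squares(r,[.65,.2,.13]); return s.x,s.fun
print(tri(t2(208,214),s1(178,122)))
s=manip.state(); T=rot(s["tool_rot"]); print(T.round(3))
for n,c in dict(m=(0.4948,.0222)).items():
    pass
print('scene front head corners', [onz(fs,*s1(*p),.153)[:2].round(4).tolist() for p in [(150,112),(203,75),(160,60),(100,97)]])
E
```

```text
b1 [0.7593 0.2283]
b2 [0.6936 0.2084]
b3 [0.6748 0.2669]
cFL [0.6622 0.2713]
cFR [0.6849 0.1974]
cBR [0.7686 0.2205]
s b2 [0.6767 0.2665]
s b3 [0.7436 0.2899]
s bR [0.6915 0.2082]
winL/R [0.67966292 0.2540597  0.13      ] [0.68968042 0.21790651 0.13      ]
head front top edge [0.6748394  0.26134316 0.153     ] [0.68993883 0.20753357 0.153     ] back [0.72827517 0.27607329 0.153     ] [0.74159575 0.22826955 0.153     ]
scene win [0.6859886  0.23727582 0.13      ]
(array([0.68589555, 0.23658113, 0.12936333]), array([-0.1955289 , -0.25339258,  0.27967795,  0.09369887]))
[[ 0.345 -0.939 -0.   ]
 [-0.939 -0.345  0.   ]
 [-0.    -0.    -1.   ]]
scene front head corners [[0.6827, 0.2587], [0.6951, 0.2073], [0.7312, 0.2224], [0.7209, 0.2779]]
```

```bash
python3 - <<'E'
from h import *
f=manip.grab_frame("top"); c=f["img"][125:180,235:295]; cv2.imwrite("pics/t3.png",cv2.resize(c,None,fx=10,fy=10,interpolation=cv2.INTER_CUBIC)[:,:,::-1])
f=manip.grab_frame("scene");c=f["img"][185:265,190:260]; cv2.imwrite("pics/s3.png",cv2.resize(c,None,fx=7,fy=7,interpolation=cv2.INTER_CUBIC)[:,:,::-1])
E
```

```text
(no output)
```

View pics/t3.png

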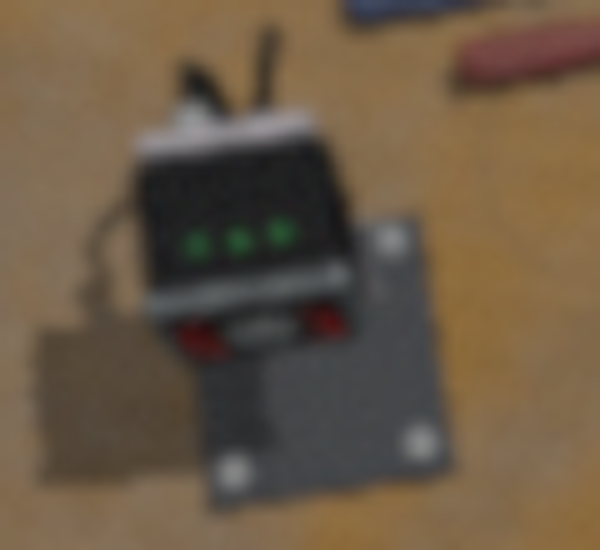

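View pics/s3.png

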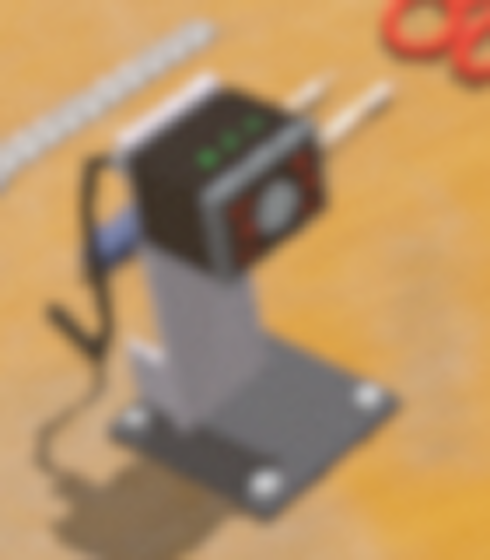

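```bash
python3 -m crank '[[0,0,0,0.9],[0,0,0,0.9],[0,0,0,0.85],[-2.4,-1.6,0,0],[-2.4,-1.6,0,0],[-2.4,-1.6,0,0],[-2.4,-1.6,0,0],[-2.4,-1.6,0,0],[-2.4,-1.6,0,0],[-2.4,-1.6,0,0]]' 1
cat >> h.py <<'E'
YAW=np.radians(4.3)
C=np.array([.495,.0223])
def pocket(k): return C+0.105*k*np.array([-np.sin(YAW),np.cos(YAW)])
def go(p,yaw=YAW):
    """print shift (cm, tool axes after turn) and turn needed so that tool -y points along yaw"""
    s=manip.state(); T=rot(s["tool_rot"]); 
    a=np.arctan2(-T[1,1],-T[0,1]); turn=-(yaw-a); turn=(turn+np.pi)%(2*np.pi)-np.pi
    d=np.array(p)-s["tool_pos"]
    T2=T@R.from_rotvec([0,0,turn]).as_matrix()
    print("tcp",s["tool_pos"].round(4),"yaw",np.degrees(a).round(2),"shift cm",(T2.T@d*100).round(2),"turn u",round(np.degrees(turn)/6,3),"t",s["time"],"g",round(s["gripper_width"],3), "tilt",np.degrees(np.arccos(-T[2,2])).round(2))
E
python3 -c "
from h import *
go([*pocket(-1),.15])"
```

```text
time: 1.28
tool_pos: [0.3151, -0.4096, 0.2314]
tool_rot: [0.0, 0.733, -0.68, 0.0]
contact_force: [0.4, -0.2, 0.1]
gripper_width: 1.002
tcp [ 0.3151 -0.4096  0.2314] yaw 4.24 shift cm [-31.23 -21.18   8.14] turn u -0.01 t 1.2833 g 1.002 tilt 0.02
```

```bash
python3 -m crank '[[-3.1,-2.1,0,0],[-3.1,-2.1,0,0],[-3.1,-2.1,0,0],[-3.1,-2.1,0,0],[-3.1,-2.1,0.5,0],[-3.1,-2.1,1,0],[-3.1,-2.1,1,0],[-3,-2.1,1,0],[-3,-2.1,1,0],[0,0,1,0]]'
python3 - <<'E'
from h import *
go([*pocket(-1),.15])
f=manip.grab_frame("wrist"); cv2.imwrite("pics/w1.png",f["img"][:,:,::-1]); print(f["position"],f["orientation"])
E
```

```text
time: 2.12
tool_pos: [0.4846, -0.1159, 0.1762]
tool_rot: [-0.001, 0.735, -0.678, 0.0]
contact_force: [0.8, -0.3, 0.4]
gripper_width: 1.001
tcp [ 0.4846 -0.1159  0.1762] yaw 4.62 shift cm [-3.19 -2.07  2.63] turn u 0.053 t 2.1167 g 1.001 tilt 0.15
[ 0.56594147 -0.10913116  0.31989054] [ 0.72520576 -0.11739279  0.10937221 -0.66957692]
```

View pics/w1.png

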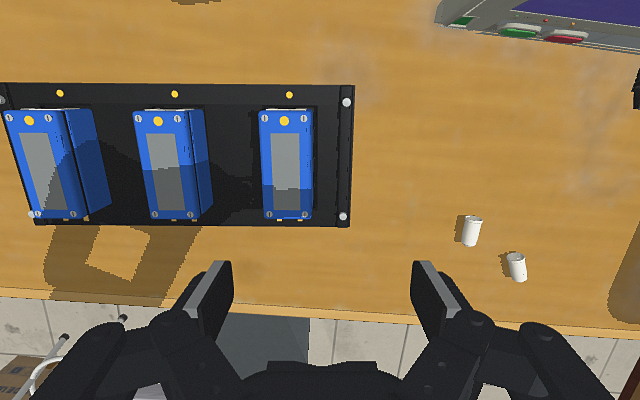

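The wrist view shows three cases: the right lid runs from about (262,112) to (313,220), and the middle and left are at (170,165) and (50,165). The carrier's right edge is at column 352. I'll cast these rays.

```bash
python3 - <<'E'
from h import *
f=manip.grab_frame("wrist"); im=f["img"]
go([*pocket(-1),.15])
hsv=cv2.cvtColor(im,cv2.COLOR_RGB2HSV)
y=(hsv[...,0]>20)&(hsv[...,0]<32)&(hsv[...,1]>200)&(hsv[...,2]>180); y[235:]=0;y[:80]=0
for c in blobs(y,20):
    m=cv2.moments(c); u,v=m["m10"]/m["m00"],m["m01"]/m["m00"]; print("dot",u,v,onz(f,u,v,.056)[:2].round(4),onz(f,u,v,.018)[:2].round(4))
g=(hsv[...,1]<25)&(hsv[...,2]>60)&(hsv[...,2]<170); b=((hsv[...,0]>100)&(hsv[...,0]<130)&(hsv[...,1]>150)).astype(np.uint8)
g=((~(b>0))&(im.min(2)>55)); 
roi=np.zeros(g.shape,bool); roi[125:212,15:310]=1
for c in blobs((g&roi),1200):
    r=cv2.minAreaRect(c); print("panel",r,onz(f,*r[0],.056)[:2].round(4))
for n,(u,v) in dict(a=(262,112),b=(310,112),c=(313,218),d=(265,220)).items(): print(n,onz(f,u,v,.056)[:2].round(4))
cv2.imwrite("pics/w1c.png",cv2.resize(im[70:240,0:370],None,fx=2.1,fy=2.1,interpolation=cv2.INTER_CUBIC)[:,:,::-1])
E
```

```text
tcp [ 0.4817 -0.119   0.1743] yaw 4.43 shift cm [-3.49 -2.39  2.43] turn u 0.022 t 2.2167 g 0.996 tilt 0.22
panel ((282.8302307128906, 168.50320434570312), (77.55223083496094, 28.957109451293945), 88.91908264160156) [ 0.5024 -0.0822]
panel ((161.89190673828125, 168.85134887695312), (83.51468658447266, 29.098621368408203), 80.53767395019531) [0.4939 0.0213]
panel ((37.545841217041016, 168.76504516601562), (86.77014923095703, 28.263195037841797), 74.47589111328125) [0.4856 0.1277]
a [ 0.5477 -0.0636]
b [ 0.5507 -0.1023]
c [ 0.4588 -0.1111]
d [ 0.4535 -0.0679]
```

View pics/w1c.png

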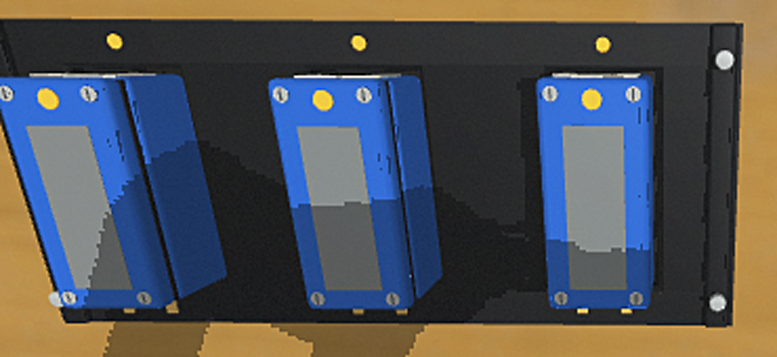

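```bash
python3 -m crank '[[-0.9,-0.6,0,0.02],[-0.9,-0.6,0,0],[-0.9,-0.6,0,0],[-0.79,-0.59,0,0],[0,0,2,0],[0,0,2,0],[0,0,2,0],[0,0,1,0],[0,0,0,0],[0,0,0,0]]'
python3 - <<'E'
from h import *
go([.5026,-.0823,.024])
f=manip.grab_frame("wrist"); im=f["img"]; cv2.imwrite("pics/w2.png",im[:,:,::-1])
E
```

```text
time: 3.05
tool_pos: [0.5039, -0.084, 0.1064]
tool_rot: [0.0, 0.732, -0.681, -0.0]
contact_force: [-0.4, -0.2, -0.2]
gripper_width: 0.998
tcp [ 0.5039 -0.084   0.1064] yaw 4.12 shift cm [-0.18  0.11  8.24] turn u -0.029 t 3.05 g 0.998 tilt 0.03
```

View pics/w2.png

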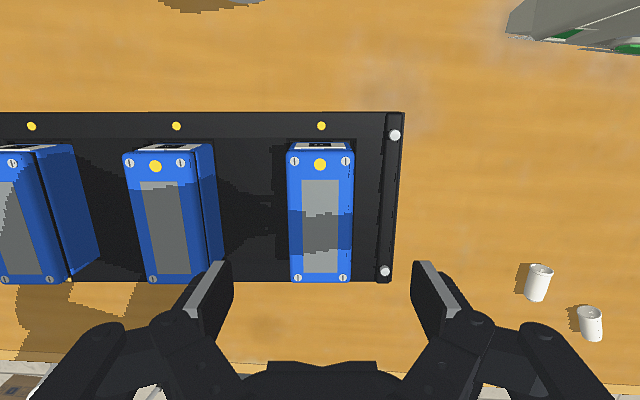

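The case is centred between the fingers at column 320 and square to them. I'll descend and grip.

```bash
python3 -m crank '[[-0.1,0.1,2,-0.03],[0,0,2,0],[0,0,2,0],[0,0,1.4,0],[0,0,0.8,0],[0,0,0,0],[0,0,0,0],[0,0,0,0]]'
python3 -m crank '[[0,0,0,0],[0,0,0,0],[0,0,0,0],[0,0,0,0],[0,0,0,0],[0,0,0,0],[0,0,0,0],[0,0,0,0]]' 0
python3 -c "
from h import *
go([.5026,-.0823,.024]); print(manip.state()['ft_torque'],manip.state()['contact_force'])"
```

```text
time: 3.77
tool_pos: [0.5042, -0.0836, 0.0261]
tool_rot: [-0.001, 0.733, -0.68, 0.001]
contact_force: [-0.4, 0.5, -0.3]
gripper_width: 1.002
time: 4.43
tool_pos: [0.5034, -0.0832, 0.0251]
tool_rot: [-0.0, 0.733, -0.68, 0.0]
contact_force: [-0.5, 0.9, 4.3]
gripper_width: 0.503
tcp [ 0.5034 -0.0832  0.0251] yaw 4.31 shift cm [-0.1   0.07  0.11] turn u 0.002 t 4.4333 g 0.503 tilt 0.07
[0.23798193 0.04357777 0.02785213] [-0.47542109  0.90076764  4.34821831]
```

```bash
cat > ft.py <<'E'
from h import *
s=manip.state(); T=rot(s["tool_rot"]); print("t",round(s["time"],2),"g",round(s["gripper_width"],3),"tcp",s["tool_pos"].round(4),"Ftool",(T.T@s["contact_force"]).round(2),"Mtool",(T.T@s["ft_torque"]).round(3),"M",s["ft_torque"].round(3))
E
python3 -m crank '[[0,0,-0.5,0],[0,0,-1,0],[0,0,-1.5,0],[0,0,-2,0],[0,0,-2,0],[0,0,-2,0],[0,0,-1,0],[0,0,0,0],[0,0,0,0],[0,0,0,0]]'; python3 ft.py
python3 -m crank '[[0,0,0,0],[0,0,0,0]]'>/dev/null; python3 ft.py
python3 -m crank '[[0,-4,0,0],[0,4,0,0],[0,0,0,0],[0,0,0,0],[0,0,0,0],[0,0,0,0]]'>/dev/null; python3 ft.py
python3 -m crank '[[0,0,0,0],[0,0,0,0]]'>/dev/null; python3 ft.py
```

```text
time: 5.27
tool_pos: [0.5016, -0.0828, 0.1226]
tool_rot: [0.001, 0.733, -0.68, -0.001]
contact_force: [-0.4, 0.4, -4.6]
gripper_width: 0.505
t 5.27 g 0.505 tcp [ 0.5016 -0.0828  0.1226] Ftool [-0.44  0.34  4.65] Mtool [ 0.001 -0.026  0.055] M [ 0.026  0.001 -0.055]
t 5.43 g 0.502 tcp [ 0.5017 -0.0828  0.1226] Ftool [ 0.06 -0.21  3.22] Mtool [ 0.046  0.029 -0.014] M [-0.025 -0.048  0.014]
t 5.93 g 0.505 tcp [ 0.5037 -0.0834  0.1256] Ftool [-0.11 -0.14  3.  ] Mtool [0.075 0.018 0.039] M [-0.012 -0.077 -0.039]
t 6.1 g 0.504 tcp [ 0.5037 -0.0834  0.1264] Ftool [0.33 0.86 3.09] Mtool [-0.053 -0.002 -0.001] M [-0.002  0.053  0.001]
```

```bash
cat > avg.py <<'E'
from h import *
M=[];F=[]
for i in range(10):
    manip.grab_frame("wrist"); s=manip.state(); T=rot(s["tool_rot"]); M.append(T.T@s["ft_torque"]); F.append(T.T@s["contact_force"])
M=np.array(M);F=np.array(F)
print("t",round(s["time"],2),"g",round(s["gripper_width"],3),"tcp",s["tool_pos"].round(4),"F",F.mean(0).round(2),"M",M.mean(0).round(4),"sem",(M.std(0)/len(M)**.5).round(4))
E
python3 avg.py
python3 -m crank '[[0,0.5,0,0],[0,1,0,0],[0,1.5,0,0],[0,2,0,0],[0,2.5,0,0],[0,3,0,0],[0,3.5,0,0],[0,-3.2,0,0],[0,-2.5,0,0],[0,-2,0,0]]'>/dev/null
python3 -m crank '[[0,-1.5,0,0],[0,-1,0,0],[0,-0.5,0,0],[0,0,0,0],[0,0,0,0],[0,0,0,0],[0,0,0,0]]'>/dev/null; python3 avg.py
python3 -m crank '[[0,-0.5,0,0],[0,-1,0,0],[0,-1.5,0,0],[0,-2,0,0],[0,-2.5,0,0],[0,-3,0,0],[0,-3.5,0,0],[0,3.2,0,0],[0,2.5,0,0],[0,2,0,0]]'>/dev/null
python3 -m crank '[[0,1.5,0,0],[0,1,0,0],[0,0.5,0,0],[0,0,0,0],[0,0,0,0],[0,0,0,0],[0,0,0,0]]'>/dev/null; python3 avg.py
```

```text
t 6.6 g 0.502 tcp [ 0.5027 -0.0831  0.1243] F [-0.09  0.    3.62] M [-0.0121 -0.0139  0.0174] sem [0.0075 0.006  0.0109]
t 8.52 g 0.504 tcp [ 0.4698 -0.0856  0.1243] F [-0.01 -0.08  3.86] M [-0.0065  0.014  -0.0011] sem [0.0066 0.0055 0.0043]
t 10.43 g 0.506 tcp [ 0.5027 -0.0831  0.1243] F [-0.11 -0.09  3.79] M [-0.0144 -0.0119 -0.0007] sem [0.0127 0.0075 0.0083]
```

The right case is sound: its moment changes by 0.008 ± 0.015 N m, where a loose one would show at least 0.09. I'll seat it back.

```bash
python3 -c "
from h import *
go([.5034,-.0832,.025])"
python3 -m crank '[[0,-0.07,1,0],[0,0,2,0],[0,0,2,0],[0,0,1.5,0],[0,0,1,0],[0,0,0.5,0],[0,0,0.3,0],[0,0,0.3,0],[0,0,0.3,0],[0,0,0.3,0]]'; python3 ft.py
python3 -m crank '[[0,0,0.3,0],[0,0,0.3,0],[0,0,0,0],[0,0,0,0],[0,0,0,0],[0,0,0,0]]'; python3 ft.py
```

```text
tcp [ 0.5027 -0.0831  0.1243] yaw 4.32 shift cm [ 0.01 -0.06  9.93] turn u 0.003 t 10.4333 g 0.506 tilt 0.0
time: 11.27
tool_pos: [0.5043, -0.0833, 0.0331]
tool_rot: [-0.0, 0.733, -0.68, 0.001]
contact_force: [0.2, -0.5, -3.5]
gripper_width: 0.5
t 11.27 g 0.5 tcp [ 0.5043 -0.0833  0.0331] Ftool [ 0.49 -0.18  3.46] Mtool [-0.005 -0.004  0.004] M [ 0.004  0.005 -0.004]
time: 11.77
tool_pos: [0.5037, -0.0831, 0.0266]
tool_rot: [-0.0, 0.733, -0.68, 0.0]
contact_force: [0.5, 0.2, -2.5]
gripper_width: 0.502
t 11.77 g 0.502 tcp [ 0.5037 -0.0831  0.0266] Ftool [-0.11 -0.54  2.54] Mtool [-0.05   0.015  0.028] M [-0.019  0.048 -0.028]
```

```bash
python3 -m crank '[[0,0,0.1,0],[0,0,0.1,0],[0,0,0,0],[0,0,0,0]]'; python3 -m crank '[[0,0,0.05,0],[0,0,0,0],[0,0,0,0]]'
```

```text
time: 12.1
tool_pos: [0.5038, -0.0832, 0.0251]
tool_rot: [-0.0, 0.733, -0.68, 0.0]
contact_force: [-3.0, 0.6, 3.7]
gripper_width: 0.506
time: 12.35
tool_pos: [0.5038, -0.0832, 0.0251]
tool_rot: [0.0, 0.733, -0.68, 0.0]
contact_force: [-5.7, 0.8, 7.2]
gripper_width: 0.507
```

```bash
python3 -m crank '[[0,0,0,0],[0,0,0,0],[0,0,0,0],[0,0,0,0],[0,0,-1,0],[0,0,-2,0],[0,0,-2,0],[0,0,-2,0],[0,0,-2,0],[0,0,-1,0]]' 1
python3 - <<'E'
from h import *
f=manip.grab_frame("wrist"); im=f["img"]; cv2.imwrite("pics/w3.png",im[:,:,::-1])
go([.4948,.0225,.125])
E
```

```text
time: 13.18
tool_pos: [0.505, -0.0836, 0.1275]
tool_rot: [-0.001, 0.733, -0.68, 0.002]
contact_force: [1.3, -0.5, 1.0]
gripper_width: 0.999
tcp [ 0.5059 -0.0838  0.1287] yaw 4.32 shift cm [-10.68   0.31   0.33] turn u 0.003 t 13.2333 g 0.999 tilt 0.42
```

View pics/w3.png

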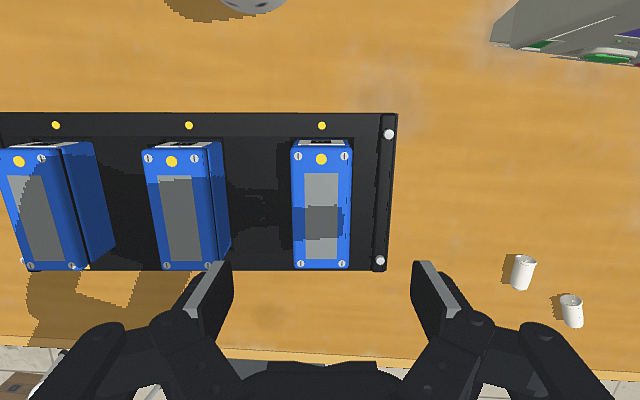

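The right case is back, level in its pocket with its lid at (321,205). Next is the middle one.

```bash
python3 -m crank '[[-1.5,0.05,0,0],[-2,0.1,0,0],[-2,0.1,0,0],[-2,0,0,0],[-2,0,0,0],[-1,0,0,0],[0,0,0,0],[0,0,0,0],[0,0,0,0]]'
python3 - <<'E'
from h import *
f=manip.grab_frame("wrist"); im=f["img"]; cv2.imwrite("pics/w4.png",im[:,:,::-1])
go([.4952,.0216,.0255])
E
```

```text
time: 13.98
tool_pos: [0.493, 0.0208, 0.1236]
tool_rot: [0.0, 0.733, -0.68, 0.0]
contact_force: [0.3, -0.4, 1.1]
gripper_width: 1.003
tcp [0.4931 0.0207 0.1237] yaw 4.27 shift cm [-0.08 -0.22  9.82] turn u -0.005 t 14.0333 g 1.002 tilt 0.02
```

View pics/w4.png

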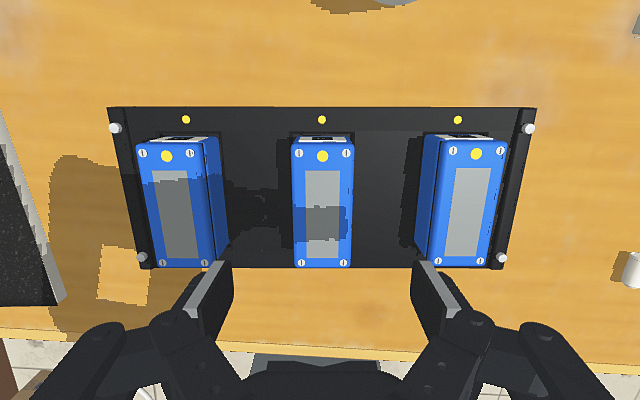

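The middle case is centred at column 322 and square.

```bash
python3 -m crank '[[0,-0.1,1.5,0],[0,-0.1,2,0],[0,0,2,0],[0,0,2,0],[0,0,1.5,0],[0,0,0.8,0],[0,0,0,0],[0,0,0,0],[0,0,0,0]]'
python3 -m crank '[[0,0,0,0],[0,0,0,0],[0,0,0,0],[0,0,0,0],[0,0,0,0],[0,0,0,0],[0,0,0,0],[0,0,0,0]]' 0; python3 ft.py
python3 -m crank '[[0,0,-0.5,0],[0,0,-1,0],[0,0,-1.5,0],[0,0,-2,0],[0,0,-2,0],[0,0,-2,0],[0,0,-1,0],[0,0,0,0],[0,0,0,0],[0,0,0,0]]'; python3 avg.py
```

```text
time: 14.78
tool_pos: [0.4961, 0.0212, 0.027]
tool_rot: [-0.001, 0.733, -0.68, 0.001]
contact_force: [-0.2, 0.1, 0.5]
gripper_width: 1.003
time: 15.45
tool_pos: [0.4959, 0.0215, 0.0268]
tool_rot: [-0.0, 0.733, -0.68, 0.001]
contact_force: [-1.0, 1.1, 6.1]
gripper_width: 0.502
t 15.45 g 0.502 tcp [0.4959 0.0215 0.0268] Ftool [-1.14  0.9  -6.07] Mtool [-0.118  0.04  -0.002] M [-0.049  0.114  0.002]
time: 16.28
tool_pos: [0.4937, 0.0217, 0.1241]
tool_rot: [0.001, 0.733, -0.68, -0.001]
contact_force: [-0.5, -0.3, -3.9]
gripper_width: 0.502
t 16.78 g 0.5 tcp [0.495  0.0216 0.1257] F [-0.02 -0.02  3.51] M [-0.004  -0.0093 -0.0011] sem [0.0067 0.0054 0.0052]
```

```bash
python3 -m crank '[[0,0.5,0,0],[0,1,0,0],[0,1.5,0,0],[0,2,0,0],[0,2.5,0,0],[0,3,0,0],[0,3.5,0,0],[0,-3.2,0,0],[0,-2.5,0,0],[0,-2,0,0]]'>/dev/null
python3 -m crank '[[0,-1.5,0,0],[0,-1,0,0],[0,-0.5,0,0],[0,0,0,0],[0,0,0,0],[0,0,0,0],[0,0,0,0]]'>/dev/null; python3 avg.py
python3 -m crank '[[0,-0.5,0,0],[0,-1,0,0],[0,-1.5,0,0],[0,-2,0,0],[0,-2.5,0,0],[0,-3,0,0],[0,-3.5,0,0],[0,3.2,0,0],[0,2.5,0,0],[0,2,0,0]]'>/dev/null
python3 -m crank '[[0,1.5,0,0],[0,1,0,0],[0,0.5,0,0],[0,0,0,0],[0,0,0,0],[0,0,0,0],[0,0,0,0]]'>/dev/null; python3 avg.py
```

```text
t 18.7 g 0.502 tcp [0.4621 0.0191 0.1258] F [-0.19 -0.03  3.48] M [-0.0013  0.001  -0.0125] sem [0.0085 0.005  0.0085]
t 20.62 g 0.503 tcp [0.495  0.0216 0.1258] F [-0.1   0.21  4.06] M [-0.031  -0.0116  0.0103] sem [0.0088 0.0132 0.0077]
```

The middle case looks sound too: a change of −0.03 ± 0.012, short of the 0.09 minimum. I'll seat it back and test the left one, which also checks whether the shake is strong enough.

```bash
python3 -m crank '[[0,-0.09,1,0],[0,0,2,0],[0,0,2,0],[0,0,1.5,0],[0,0,1,0],[0,0,0.5,0],[0,0,0.3,0],[0,0,0.3,0],[0,0,0.3,0],[0,0,0.3,0]]'
python3 -m crank '[[0,0,0.3,0],[0,0,0.2,0],[0,0,0.1,0],[0,0,0,0],[0,0,0,0],[0,0,0,0],[0,0,0,0]]'
```

```text
time: 21.45
tool_pos: [0.4968, 0.0216, 0.0346]
tool_rot: [-0.001, 0.733, -0.68, 0.001]
contact_force: [0.2, 0.4, -4.5]
gripper_width: 0.505
time: 22.03
tool_pos: [0.4961, 0.0216, 0.028]
tool_rot: [-0.0, 0.733, -0.68, 0.0]
contact_force: [0.9, 0.5, -3.7]
gripper_width: 0.5
```

```bash
python3 -m crank '[[0,0,0.1,0],[0,0,0.05,0],[0,0,0,0],[0,0,0,0],[0,0,0,0]]';python3 -m crank '[[0,0,0.05,0],[0,0,0,0],[0,0,0,0],[0,0,0,0]]'
```

```text
time: 22.45
tool_pos: [0.4962, 0.0216, 0.0268]
tool_rot: [-0.0, 0.733, -0.68, 0.0]
contact_force: [-1.7, -0.5, 2.8]
gripper_width: 0.505
time: 22.78
tool_pos: [0.4962, 0.0216, 0.0268]
tool_rot: [0.0, 0.733, -0.68, 0.0]
contact_force: [-4.8, 1.1, 5.2]
gripper_width: 0.507
```

Contact came at the grasp height (0.0268), so the case is on the floor. I'll release it and move left.

```bash
python3 -m crank '[[0,0,0,0],[0,0,0,0],[0,0,0,0],[0,0,0,0],[0,0,-1,0],[0,0,-2,0],[0,0,-2,0],[0,0,-2,0],[0,0,-2,0],[0,0,-1,0]]' 1
python3 -m crank '[[-1.5,0.05,0,0],[-2,0.05,0,0],[-2,0,0,0],[-2,0,0,0],[-2,0,0,0],[-1,0,0,0],[0,0,0,0],[0,0,0,0],[0,0,0,0]]'
python3 - <<'E'
from h import *
f=manip.grab_frame("wrist"); im=f["img"]; cv2.imwrite("pics/w5.png",im[:,:,::-1])
go([.4880,.1262,.0268])
E
```

```text
time: 23.62
tool_pos: [0.4976, 0.0215, 0.1295]
tool_rot: [-0.002, 0.733, -0.68, 0.002]
contact_force: [0.0, 0.4, -0.0]
gripper_width: 0.999
time: 24.37
tool_pos: [0.4871, 0.1256, 0.1257]
tool_rot: [0.0, 0.733, -0.68, 0.0]
contact_force: [-0.5, -0.2, -0.4]
gripper_width: 0.997
tcp [0.4871 0.1255 0.1257] yaw 4.27 shift cm [-0.07 -0.1   9.89] turn u -0.006 t 24.4167 g 1.002 tilt 0.03
```

View pics/w5.png

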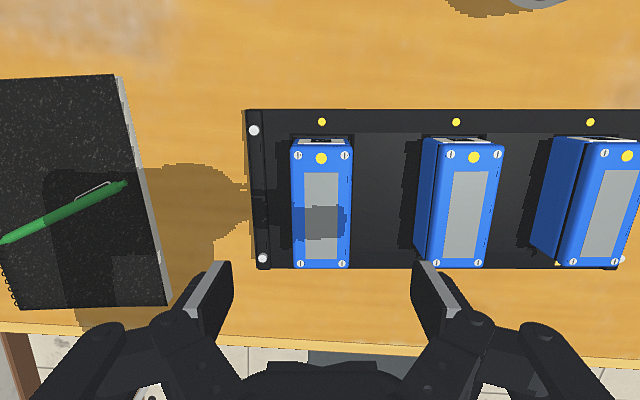

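The left case is centred at column 321.

```bash
python3 -m crank '[[0,-0.05,1.5,0],[0,-0.05,2,0],[0,0,2,0],[0,0,2,0],[0,0,1.5,0],[0,0,0.8,0],[0,0,0,0],[0,0,0,0],[0,0,0,0]]'
python3 -m crank '[[0,0,0,0],[0,0,0,0],[0,0,0,0],[0,0,0,0],[0,0,0,0],[0,0,0,0],[0,0,0,0],[0,0,0,0]]' 0; python3 ft.py
python3 -m crank '[[0,0,-0.5,0],[0,0,-1,0],[0,0,-1.5,0],[0,0,-2,0],[0,0,-2,0],[0,0,-2,0],[0,0,-1,0],[0,0,0,0],[0,0,0,0],[0,0,0,0]]'; python3 avg.py
```

```text
time: 25.17
tool_pos: [0.4891, 0.1262, 0.029]
tool_rot: [-0.001, 0.733, -0.68, 0.001]
contact_force: [-0.3, -0.3, 0.3]
gripper_width: 0.995
time: 25.83
tool_pos: [0.4888, 0.1264, 0.0287]
tool_rot: [-0.001, 0.733, -0.68, 0.001]
contact_force: [-0.1, -0.7, 4.8]
gripper_width: 0.504
t 25.83 g 0.504 tcp [0.4888 0.1264 0.0287] Ftool [ 0.68  0.13 -4.85] Mtool [-0.078  0.12   0.007] M [-0.126  0.069 -0.008]
time: 26.67
tool_pos: [0.4867, 0.1262, 0.1261]
tool_rot: [0.001, 0.733, -0.68, -0.001]
contact_force: [-0.0, 0.2, -4.6]
gripper_width: 0.504
t 27.17 g 0.506 tcp [0.488  0.1264 0.1277] F [0.1  0.14 3.14] M [ 0.0119 -0.0015  0.0095] sem [0.0079 0.0089 0.0078]
```

```bash
python3 -m crank '[[0,0.5,0,0],[0,1,0,0],[0,1.5,0,0],[0,2,0,0],[0,2.5,0,0],[0,3,0,0],[0,3.5,0,0],[0,-3.2,0,0],[0,-2.5,0,0],[0,-2,0,0]]'>/dev/null
python3 -m crank '[[0,-1.5,0,0],[0,-1,0,0],[0,-0.5,0,0],[0,0,0,0],[0,0,0,0],[0,0,0,0],[0,0,0,0]]'>/dev/null; python3 avg.py
python3 -m crank '[[0,-0.5,0,0],[0,-1,0,0],[0,-1.5,0,0],[0,-2,0,0],[0,-2.5,0,0],[0,-3,0,0],[0,-3.5,0,0],[0,3.2,0,0],[0,2.5,0,0],[0,2,0,0]]'>/dev/null
python3 -m crank '[[0,1.5,0,0],[0,1,0,0],[0,0.5,0,0],[0,0,0,0],[0,0,0,0],[0,0,0,0],[0,0,0,0]]'>/dev/null; python3 avg.py
```

```text
t 29.08 g 0.503 tcp [0.4551 0.1239 0.1279] F [ 0.12 -0.21  3.53] M [-0.0603  0.0014 -0.0053] sem [0.0078 0.0067 0.007 ]
t 31.0 g 0.505 tcp [0.488  0.1264 0.1278] F [-0.04  0.    3.5 ] M [ 0.0714  0.0059 -0.0138] sem [0.014  0.0095 0.0063]
```

The left case rattles: its moment moves from −0.060 to +0.071 N m, a change of 0.13. I'll take it to the reader.

```bash
python3 -c "
from h import *
go([.5637,.1986,.1267],np.radians(17.2))"
```

```text
tcp [0.488  0.1264 0.1278] yaw 4.32 shift cm [-4.66 -9.36  0.11] turn u -2.147 t 31.0 g 0.505 tilt 0.0
```

```bash
python3 -m crank '[[0,0,0,-0.5],[0,0,0,-0.6],[0,0,0,-0.6],[0,0,0,-0.45],[0,0,0,0],[-0.3,-0.6,0.1,0],[-0.6,-1.2,0,0],[-0.8,-1.6,0,0],[-0.8,-1.6,0,0],[-0.8,-1.6,0,0]]'
python3 -m crank '[[-0.6,-1.2,0,0],[-0.46,-0.96,0,0],[-0.3,-0.6,0,0],[0,0,0,0],[0,0,0,0],[0,0,0,0],[0,0,0,0]]'
python3 - <<'E'
from h import *
go([.5637,.1986,.1267],np.radians(17.2))
for n in ["scene","top","wrist"]:
    f=manip.grab_frame(n); cv2.imwrite(f"pics/{n}6.png",f["img"][:,:,::-1])
E
```

```text
time: 31.83
tool_pos: [0.5422, 0.1783, 0.1267]
tool_rot: [-0.0, 0.805, -0.594, 0.0]
contact_force: [-0.0, 0.7, -3.5]
gripper_width: 0.501
time: 32.42
tool_pos: [0.5632, 0.1981, 0.1267]
tool_rot: [0.0, 0.805, -0.594, -0.0]
contact_force: [-0.1, -0.9, -3.6]
gripper_width: 0.503
tcp [0.5632 0.1981 0.1267] yaw 17.19 shift cm [-0.03 -0.06 -0.  ] turn u -0.002 t 32.4167 g 0.503 tilt 0.03
```

View pics/scene6.png

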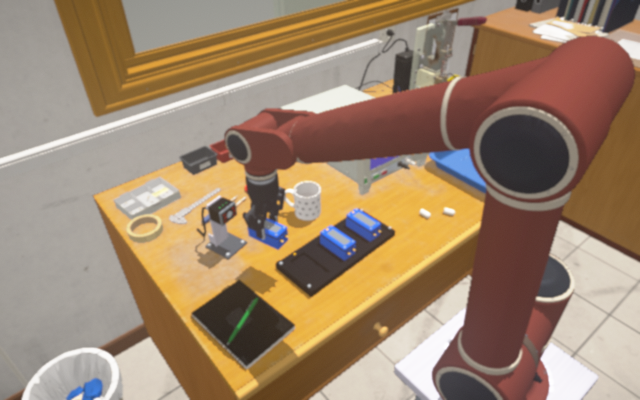

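View pics/wrist6.png

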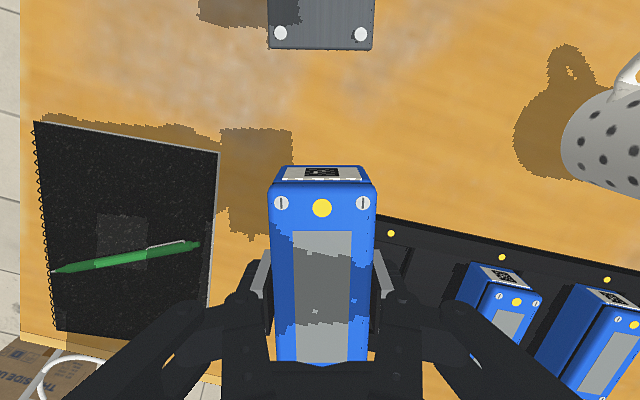

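View pics/top6.png

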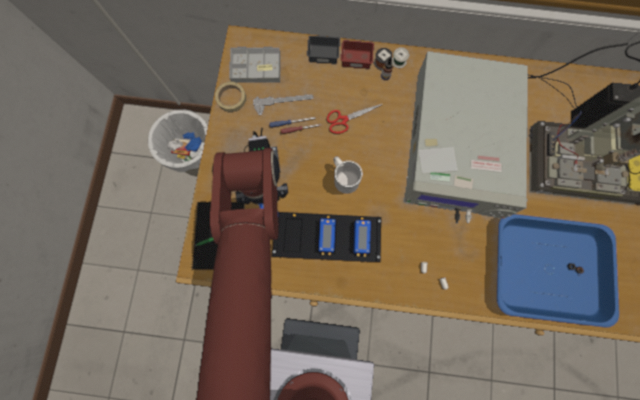

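The wrist view shows the label end at column 322. The reader's plate bolts are at (280,33) and (361,33), so they are level and centred on column 320, and the case is square and centred. I'll check the label's distance and the seated cases.

```bash
python3 - <<'E'
from h import *
f=manip.grab_frame("wrist"); im=f["img"]
cv2.imwrite("pics/w7.png",cv2.resize(im[150:240,250:400],None,fx=5,fy=5)[:,:,::-1])
W=np.array([.686,.2365]); a=np.radians(17.2); x=np.array([np.cos(a),np.sin(a)]); y=np.array([-x[1],x[0]])
for u,v in [(272,186),(372,186),(322,183)]:
    d=W-onz(f,u,v,.154)[:2]; print("fwd",(d@x).round(4),"lat",(d@y).round(4))
for u,v in [(280,33),(361,33)]:
    d=onz(f,u,v,.008)[:2]-W; print("bolts fwd",(d@x).round(4),"lat",(d@y).round(4))
f=manip.grab_frame("scene"); cv2.imwrite("pics/s7.png",cv2.resize(f["img"][180:290,190:400],None,fx=3.8,fy=3.8,interpolation=cv2.INTER_CUBIC)[:,:,::-1])
E
```

```text
fwd 0.0796 lat -0.0194
fwd 0.0796 lat 0.0195
fwd 0.0784 lat 0.0001
bolts fwd -0.0013 lat 0.0313
bolts fwd -0.0014 lat -0.0298
```

View pics/w7.png

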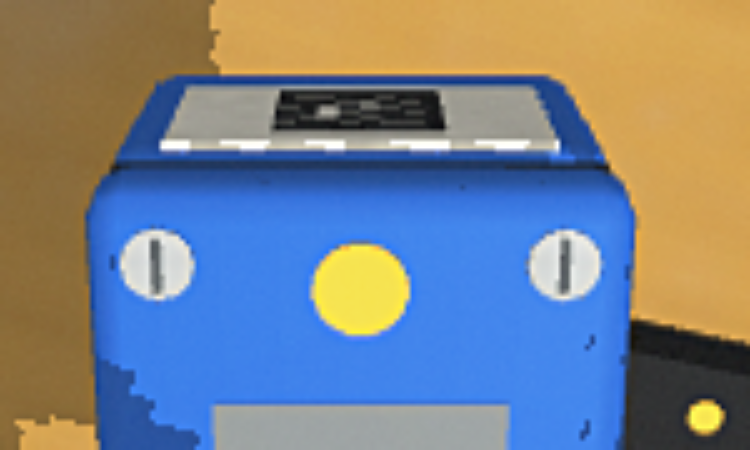

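View pics/s7.png

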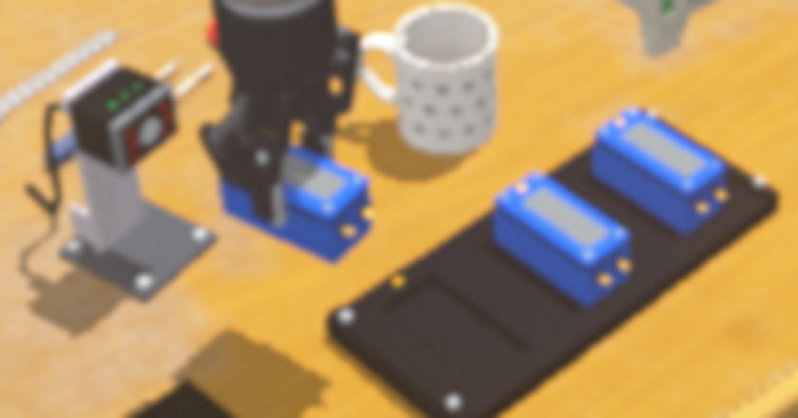

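The label is 79 mm from the window, centred and square. The other two cases sit level in their pockets. I'm handing in.

```bash
python3 avg.py; python3 -c "
from plant import manip
print(manip.job_done())"
```

```text
t 33.17 g 0.504 tcp [0.5636 0.1986 0.1268] F [ 0.07 -0.34  3.74] M [ 0.0308 -0.008   0.0017] sem [0.0063 0.0089 0.0076]
the job is handed in; nothing more can be done
None
```

The left-pocket case is the rattling one. It is now held at the reader, and I handed the job in at 33 s.

- **Shake tests:** I lifted each case about 10 cm and jerked it lengthwise both ways, then compared the lengthwise moment.

| Case | Change in moment (N m) | Result |
|---|---|---|
| Right | 0.01 | sound |
| Middle | 0.03 (about 2.5 times the measuring noise) | sound |
| Left | 0.13 | rattling |

- **Sound cases:** Both went back into their own pockets. Contact came at the height where each was gripped. The last pictures show them upright and released, but I did not measure their final offset from the pocket centres.
- **Reader pose at hand-in:** The label is about 79 mm in front of the window, and about 1 mm or less off its line of sight sideways. Its computed height is 0.130 m, and the yaw matches my estimate of the reader's to about 1°. The case is upright in the grip.
- **One reading that disagreed:** The last moment reading while holding at the reader was 0.03 N m, lower than the 0.07 N m after the final shake. The core may have slid partway back during the carry, or it may be measuring noise. The pose is not affected.
- **Other things on the desk:** The arm was not near the mug, notebook or finger cots. They look unmoved in the last pictures, though I did not measure them.

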